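# Put the night lamp's shade back on its studs and switch it on

## Task

Put the shade back on the night lamp: set it over the post, turn it gently until its holes drop over the three studs, and seat it fully home, flat on the lamp's top, never pressing or twisting it against the lamp with more than 25 N. Then switch the lamp on with its toggle switch, and leave the other things on the table where they are.

Things in the scene. Friction and masses are not known exactly. Their poses are not given: they have to be found in the camera images.
- lamp: night lamp, fixed to the table: round white ceramic base, 128 mm in diameter. Its flat top (110 mm, 40 mm above the table) floats on springs in the base with post and studs: 1.5 N, then 1 mm down per 2.5 N, 8 mm at most, then solid. On its -y side a ceramic foot 66 mm wide, 25 mm high, reaches 125 mm out and carries the toggle switch. Origin on the base's axis at table height, z up
- post_top (a point): top of the lamp's upright centre post (rigid with the floating top, 22 mm in diameter, tapered over the top 7 mm), on the lamp's axis, 78 mm above the table
- seat (a point): centre of the floating top, 40 mm above the table. On a 36 mm radius round it stand 3 steel studs, 7 mm thick, round-topped, 120 degrees apart, tops 56 mm above the table. They do not turn, but their angle is NOT measured: one stands anywhere within 0.5 rad either side of the lamp's x direction; see it, or find it by feel, turning the shade on top of them
- shade: the lamp's loose shade, about 0.13 kg, lying disc down: a dark wood disc 104 mm in diameter, 8 mm thick, with a 25 mm centre hole for the post and three 12 mm stud holes on a 36 mm radius at 0, 120 and 240 degrees from its x axis. Origin: centre of the disc's underside, z up. Fully home it is 40 mm above the table, resting on the studs' tops 56 mm
- neck_top (a point): centre of the top of the shade's upright white square neck, by which it is gripped: hollow (the post goes up inside), 40 mm square outside, 28 mm inside, sides parallel to the shade's x and y axes, from the disc's top (8 mm) to 48 mm above the disc's underside
- switch (a joint): angle of the lamp's toggle switch: 0 = off, leaning towards the lamp's -x; 0.9 rad = on, leaning towards the lamp's +x. It stays where it is left; about 2 N at the tip moves it. It pivots about an axis parallel to the lamp's y axis, 27 mm above the table and 97 mm from the lamp's centre towards the lamp's -y
- switch_tip (a point): centre of the 14 mm steel ball at the end of the toggle switch, 35 mm from its pivot
- baby_bottle: empty open glass baby bottle, 56 mm in diameter, 135 mm tall, standing; origin at the centre of its underside, z up; a bystander, to be left alone
- hairbrush: blue plastic hairbrush lying bristles up, 200 mm long, 55 mm wide, 30 mm high; origin at the underside where handle and head meet, x along it towards the head; a bystander, to be left alone
- nail_file: steel nail file lying flat, 165 mm long, 17 mm wide, 8 mm high; origin at the underside near its middle, x along it; a bystander, to be left alone
- pacifier: yellow silicone pacifier standing on its button, teat up, 42 mm in diameter, 44 mm tall; origin at the centre of its underside; a bystander, to be left alone
- cream_jar: closed jar with a metal lid, 60 mm in diameter, 55 mm tall; origin at the centre of its underside; a bystander, to be left alone
- rattle: wooden dumb-bell rattle lying flat, 126 mm long, 36 mm high; origin at the underside of its middle, x along it; a bystander, to be left alone
Mind the look-alikes: they are no part of the job. Leave any green or orange look-alike of the shade alone.

How it is judged:
On the way, in this order (a step that is already met when the one before it is completed fails the run):
1. the shade is fully home over the three studs, flat on the lamp's top (z of shade in the frame of lamp between 0.036 and 0.043 m and horizontal distance between shade and lamp below 0.004 m and angle between shade's own z axis and vertical below 0.06 rad), for 0.2 s.
2. then the toggle switch is thrown to on (all of step 1 and value of joint switch above 0.7 rad), for 0.2 s.
At the end, for the whole second after the job is handed in: The shade sits fully home on the lamp: its origin 36 to 43 mm above the lamp's origin, within 4 mm of the lamp's axis, tilted less than 0.06 rad, at rest and released; and the toggle switch is on (beyond 0.7 of its 0.9 rad) (all of step 2 and linear speed of shade below 0.02 m/s); the robot touches nothing.
It fails at once if the shade is pressed or twisted on the lamp with more than 25 N (contact force between shade and lamp above 25 N).
It fails at once if a bystander is moved more than 30 mm (distance of any of baby_bottle, hairbrush, nail_file, pacifier, cream_jar, rattle from where it was at the start of the episode above 0.03 m).
It fails at once if the baby bottle is tipped (angle between baby_bottle's own z axis and vertical above 0.4 rad).
It also fails if it takes over 69 s, if anything falls off the work surface, if the arm or the gripper's body presses on something with over 40 N, if the wrist force passes 120 N, or if a joint passes its speed limit or range.

## Robot

A 6-joint arm with a two-finger parallel gripper is mounted at the origin on the work surface. World frame = base frame: x ahead of the robot, y to its left, z up, the work surface at z = 0. Lengths are in m, angles in rad, forces in N, time in s.
With the tool pointing down it reaches from about 0.35 to 0.975 m from the base axis. Payload 4.9 kg.
Tool frame: the origin (TCP) lies midway between the tips of the shut fingers; the grasp point (between the pads) lies 19 mm behind it; z points along the fingers, y is the direction in which the jaws open and shut (so a half turn about z gives the same grasp; the last joint's range is limited). The gripper opens to 85 mm and grips with 20 to 120 N. Pads are 22 mm wide; open, the fingers measure 114 mm over their backs; the gripper's body (76 mm by 85 mm) begins 54 mm behind the grasp point. The pads swing forward as they close: fully open they stand 13 mm farther back than shut.
Start: joints at [1.159, 0.053, 1.613, -0, 1.476, -0.119], TCP at [0.18, 0.598, 0.231] pointing down, gripper open.
Joint ranges: [-3.01, 3.01], [-1.01, 2.22], [0.06, 2.58], [-1.02, 4.17], [0.09, 2.62], [-3.14, 3.14]. Speed limits (rad/s): [2.57, 2.57, 3.14, 3.14, 3.14, 3.14].

## Interface

Orientations are given as a unit quaternion [w, x, y, z].
In Python, from plant import manip, cams gives the robot as it stands.
- The arm moves only by the tool jog_arm, never from a script. Its argument "targets" is a list of rows, each a list of 4 numbers: the shift along the tool's x, y, z in m, then the turn about the tool's z in degrees. A call has 1 to 5 rows; each row is the pose to reach, as a shift and turn from the pose commanded when the call began, along the tool's axes at that moment; what a row does not reach only later rows make up. A row lasts 1/12 s, in which the tool goes at most 41.7 mm and 7.16 degrees, less where a joint would pass 70% of its speed; a pose out of reach is approached as far as the arm can. A call with a gripper value outside its range is refused whole. "fingers" is the opening, from 0 (shut) to 1 (fully open), set as the call begins (left out, the last holds). The fingers move at their own pace and stop on an object; the grip force is fixed at half the most. Time passes only in rows, so rows that repeat a pose let the fingers close. It gives the time, the measured TCP pose, the force and the opening at its end, in the units of the state.
- manip.state(): the state, without advancing time (a new reading comes with each control period).
- cams.grab_frame(name): name is "side" or "top" or "wrist"; returns the picture (400x640x3 uint8, red, green, blue); there is no depth.
- cams.get_calibration(name): a dict with "camera_matrix" (3x3 intrinsics, pixels), "cam_to_world" (4x4, takes a point from camera to world coordinates). Camera axes: x right, y up, looking along -z (the intrinsics and any distortion apply to the point x, -y, -z); pixel columns grow to the right and rows downward; lengths in m; the calibration is good to about 2 mm. A picture is of the moment at which its call begins: read the wrist's pose just before it. get_calibration takes no time and is no camera call; for the wrist camera it gives the pose at the moment of the call.
- manip.job_done(): hands the job in, once; it reports no verdict.
The state is a dict: "time": time; "joint_pos": joint angles; "joint_vel": joint speeds; "joint_efforts": joint torques, N m; "tool_pos": TCP position; "tool_rot": TCP orientation; "contact_force": force on the tool from outside, world axes, zero at the start; "ft_torque": the same for the moment, N m; "gripper_width": opening from 0.0 (shut) to 1.0 (fully open).
Only numpy, scipy, OpenCV 4.12 (cv2) and the standard library are available. Lean on these libraries where they do the work, as an engineer would, in place of code of your own. Each camera call takes 0.05 s, during which the arm holds its last target. There are 200 camera calls.

## Working session

There is one attempt and no reset: what is moved stays moved. The work goes in short steps, Python scripts to look and compute and a tool call to move; the robot and the scene stay as the last step left them, time stands still between calls to the robot, and variables do not carry over. Pictures are saved under pics/ and viewed, about 8 in all and at most 12, crops included, and the job is handed in when it is done.

Besides the shell and the picture viewer there is one more tool, called after "Emit:" as name(argument=value, ...) on one line, values as JSON. jog_arm: Moves the arm, as the interface text tells. Its arguments: {"type":"object","properties":{"targets":{"type":"array"},"fingers":{"type":"number"}},"required":["targets"]}

```bash
mkdir -p pics; ls; python3 - <<'E'
from plant import manip,cams
import cv2
s=manip.state();print(s['time'],s['tool_pos'],s['tool_rot'],s['contact_force'],s['gripper_width'])
for n in('top','side','wrist'):
    c=cams.get_calibration(n);print(n,c)
    cv2.imwrite(f'pics/{n}0.png',cams.grab_frame(n)[...,::-1])
E
```

```text
pics
0.0 [0.18012927 0.59783136 0.23004411] [-2.89123973e-04  1.45871494e-01  9.89303005e-01 -9.94241976e-04] [ 0.03011047  0.26488562 -0.39816312] 0.9996470553012211
top {'camera_matrix': array([[517.17132844,   0.        , 324.8562908 ],
       [  0.        , 517.17132844, 201.23227851],
       [  0.        ,   0.        ,   1.        ]]), 'cam_to_world': array([[ 0.01519134,  0.99762794, -0.06713957,  0.41455888],
       [-0.99961432,  0.01671412,  0.02217762, -0.02237297],
       [ 0.02324719,  0.06677677,  0.99749708,  1.42257449],
       [ 0.        ,  0.        ,  0.        ,  1.        ]])}
side {'camera_matrix': array([[409.21865821,   0.        , 323.00267751],
       [  0.        , 409.21865821, 205.77890441],
       [  0.        ,   0.        ,   1.        ]]), 'cam_to_world': array([[-0.99495529,  0.05525429, -0.08373128,  0.43205426],
       [-0.10029742, -0.56532167,  0.81875017,  0.71605242],
       [-0.00209565,  0.82301785,  0.56801165,  0.59766473],
       [ 0.        ,  0.        ,  0.        ,  1.        ]])}
wrist {'camera_matrix': array([[293.7979474 ,   0.        , 315.72383367],
       [  0.        , 293.7979474 , 199.6559516 ],
       [  0.        ,   0.        ,   1.        ]]), 'cam_to_world': array([[ 0.2887195 , -0.91292772, -0.2884511 ,  0.10679582],
       [ 0.95741129,  0.27462289,  0.08913977,  0.62099567],
       [-0.0021629 , -0.30190273,  0.95333628,  0.37219674],
       [ 0.        ,  0.        ,  0.        ,  1.        ]])}
```

View pics/top0.png

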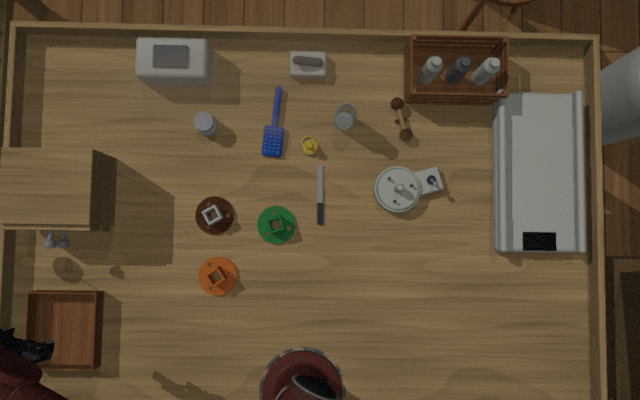

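View pics/side0.png

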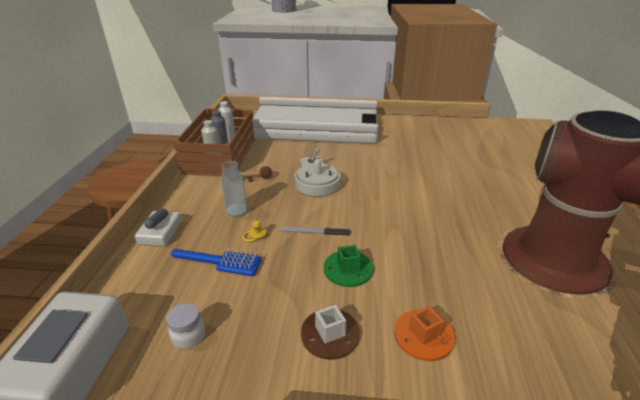

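Top view: the shade is dark with a white neck at about (214,215), the lamp is at (398,190) with its foot to the right (switch ~(433,181)), and the green and orange decoys are at (277,225) and (218,277). In the side view the shade is at (330,330) and the lamp at (318,175). Next I'll zoom in.

```bash
cat > h.py <<'E'
import numpy as np,cv2
from plant import manip,cams
def ray(c,p):
    K=c['camera_matrix'];T=c['cam_to_world']
    v=np.linalg.solve(K,[p[0],p[1],1.]);d=T[:3,:3]@[v[0],-v[1],-v[2]]
    return T[:3,3],d/np.linalg.norm(d)
def plane(c,p,z):
    o,d=ray(c,p);return o+d*(z-o[2])/d[2]
def proj(c,P):
    T=c['cam_to_world'];q=T[:3,:3].T@(np.array(P)-T[:3,3]);q=c['camera_matrix']@[q[0],-q[1],-q[2]];return q[:2]/q[2]
def tri(rs):
    A=sum(np.eye(3)-np.outer(d,d) for o,d in rs);b=sum((np.eye(3)-np.outer(d,d))@o for o,d in rs)
    P=np.linalg.solve(A,b);return P,[np.linalg.norm(np.cross(d,P-o)) for o,d in rs]
E
python3 - <<'E'
import cv2,numpy as np
from h import *
t=cv2.imread('pics/top0.png');s=cv2.imread('pics/side0.png')
def cr(i,x,y,w=80,h=60):return cv2.resize(i[y:y+h,x:x+w],(400,300),interpolation=cv2.INTER_CUBIC)
cv2.imwrite('pics/z1.png',np.vstack([np.hstack([cr(t,370,160),cr(t,175,185)]),np.hstack([cr(s,280,140),cr(s,290,300)])]))
c=cams.get_calibration('top')
for p,z in(((398,190),.05),((433,181),.05),((214,215),.03)):print(plane(c,p,z))
E
```

```text
[ 0.54031232 -0.2479977   0.05      ]
[ 0.56615461 -0.34200781  0.05      ]
[0.46631668 0.24337678 0.03      ]
```

View pics/z1.png

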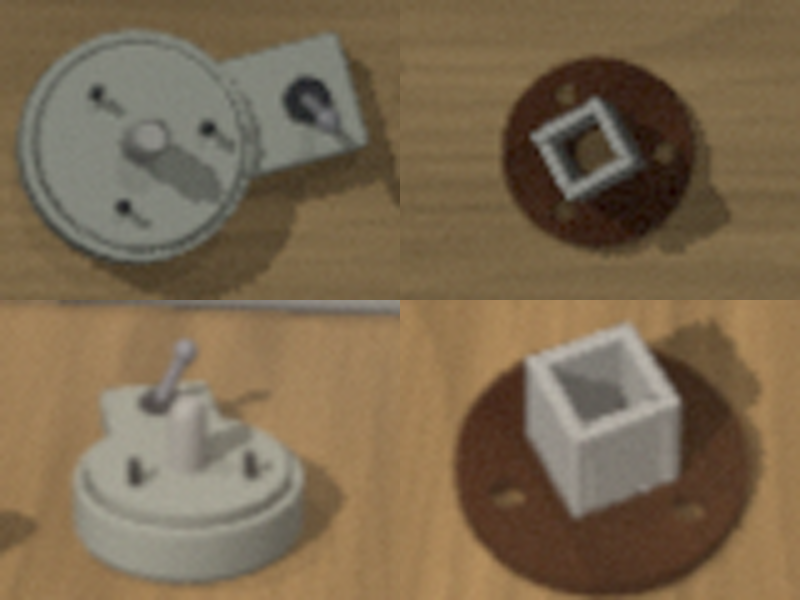

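Zoom: the studs and post are clear. In the top crop the studs are at (98,92), (207,128) and (124,207), and the shade holes at (568,95), (666,152) and (567,212). The side crop shows the neck corners and the switch ball at (185,347). Next I triangulate.

```bash
python3 - <<'E'
from h import *
np.set_printoptions(precision=4,suppress=True)
t=cams.get_calibration('top');s=cams.get_calibration('side')
T=lambda x,y,ox,oy:(ox+x/5-.4,oy+y/5-.4)
def two(n,a,b):
    P,e=tri([ray(t,a),ray(s,b)]);print(n,P,np.array(e))
two('post',T(150,135,370,160),T(190,95,280,140))
two('neck',T(586,150,95,185),T(603,380,210,240)) if 0 else two('neck',T(186,150,175,185),T(203,80,290,300))
st=np.array([plane(t,T(*p,370,160),.056) for p in((98,92),(207,128),(124,207))])
for P in st: print('stud',P,'side->',(proj(s,P)+.4-[280,140])*5+[0,300])
from itertools import combinations
def circ(A):
    a,b,c=A[:,:2];return np.linalg.solve(2*np.array([b-a,c-a]),[b@b-a@a,c@c-a@a])
def fit(A):
    c=circ(A);d=A[:,:2]-c;print('centre',c,A[:,:2].mean(0),'r',np.hypot(*d.T),'ang',np.degrees(np.arctan2(d[:,1],d[:,0])))
fit(st)
ho=np.array([plane(t,T(*p,175,185),.008) for p in((168,95),(266,152),(167,212))]);fit(ho)
nk=np.array([plane(t,T(*p,175,185),.048) for p in((198,100),(240,165),(172,200),(132,137))]);print(nk.mean(0))
for i in range(4):
    d=nk[(i+1)%4]-nk[i];print(np.linalg.norm(d),np.degrees(np.arctan2(d[1],d[0])))
ft=[plane(t,T(*p,370,160),.025) for p in((335,35),(365,142))];d=ft[1]-ft[0];print('foot edge',ft,np.linalg.norm(d),np.degrees(np.arctan2(d[1],d[0])))
m=(ft[0]+ft[1])/2;print('foot mid',m)
print('rim', [plane(t,T(*p,370,160),.03) for p in((17,145),(135,30),(140,262))])
E
```

```text
post [ 0.5456 -0.247   0.0815] [0.0009 0.0009]
neck [0.4675 0.2466 0.0439] [0.0007 0.0007]
stud [ 0.5715 -0.2233  0.056 ] side-> [135.5287 456.1864]
stud [ 0.5532 -0.2817  0.056 ] side-> [182.1592 405.5974]
stud [ 0.5103 -0.2376  0.056 ] side-> [252.4698 448.4663]
centre [ 0.5447 -0.247 ] [ 0.545  -0.2475] r [0.0357 0.0357 0.0357] ang [ 41.5551 -76.2636 164.7175]
centre [0.4665 0.2463] [0.4667 0.2457] r [0.0362 0.0362 0.0362] ang [ 29.6003 -88.0104 152.8863]
[0.4664 0.246  0.048 ]
0.0412014949976267 -145.8325701917345
0.040083707785175886 118.40605093801796
0.03967365651277009 33.78971406667332
0.03969817705382067 -59.43612724317569
foot edge [array([ 0.6087, -0.3577,  0.025 ]), array([ 0.5502, -0.3742,  0.025 ])] 0.06076810657244044 -164.2498379582911
foot mid [ 0.5794 -0.3659  0.025 ]
rim [array([ 0.5448, -0.1833,  0.03  ]), array([ 0.6087, -0.2471,  0.03  ]), array([ 0.4824, -0.2505,  0.03  ])]
```

Emit:
jog_arm(targets=[[-0.16,-0.108,0,0],[-0.16,-0.108,0,0],[-0.16,-0.108,0,0],[-0.16,-0.108,0,0],[-0.16,-0.108,0,0]], fingers=1)

```text
time: 0.57
tool_pos: [0.3039, 0.4462, 0.2309]
tool_rot: [0.0, 0.147, 0.989, -0.001]
contact_force: [-0.4, -0.1, 0.9]
gripper_width: 0.998
```

Emit:
jog_arm(targets=[[-0.16,-0.108,0,0],[-0.16,-0.108,0,0],[-0.16,-0.108,0,0],[-0.16,-0.108,0,0],[-0.16,-0.108,0,0]])

```text
time: 0.98
tool_pos: [0.426, 0.2963, 0.2311]
tool_rot: [0.0, 0.147, 0.989, -0.0]
contact_force: [-0.1, 0.4, -0.2]
gripper_width: 0.999
```

Emit:
jog_arm(targets=[[-0.056,-0.038,0,7],[-0.056,-0.038,0,14],[-0.056,-0.038,0,21],[-0.056,-0.038,0,28],[-0.056,-0.038,0,34]])

```text
time: 1.4
tool_pos: [0.4673, 0.2459, 0.2308]
tool_rot: [-0.0, 0.432, 0.902, -0.0]
contact_force: [-0.3, -1.1, 0.4]
gripper_width: 1.003
```

Emit:
jog_arm(targets=[[0,0,0,7],[0,0,0,7.6],[0,0,0,7.6]])

```text
time: 1.65
tool_pos: [0.4669, 0.2466, 0.231]
tool_rot: [-0.0, 0.487, 0.874, -0.0]
contact_force: [-0.3, -1.3, -0.0]
gripper_width: 0.998
```

```bash
python3 - <<'E'
from h import *
c=cams.get_calibration('wrist');i=cams.grab_frame('wrist');cv2.imwrite('pics/w1.png',i[...,::-1]);np.save('w1.npy',c['cam_to_world']);print(proj(c,(.4665,.246,.048)))
E
```

```text
[314.63849307 178.4279235 ]
```

View pics/w1.png

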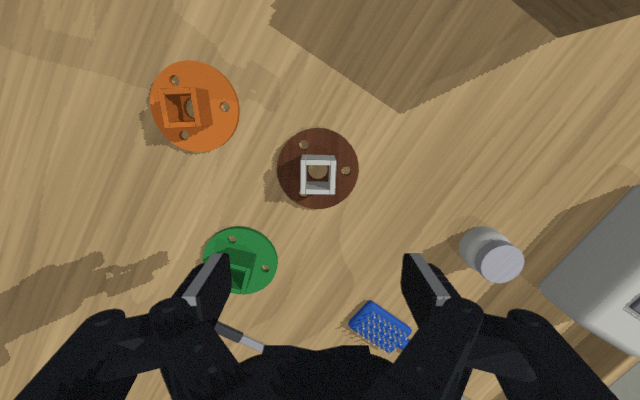

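The wrist view shows the shade's neck at about (318,174), squared to the image and the jaws, with the decoys clear on the left. I'll refine the position from the neck mask.

```bash
python3 - <<'E'
from h import *
c=cams.get_calibration('wrist');c['cam_to_world']=np.load('w1.npy')
i=cv2.imread('pics/w1.png');hsv=cv2.cvtColor(i,cv2.COLOR_BGR2HSV)
for thr in(90,160,190):
    m=((hsv[...,1]<60)&(hsv[...,2]>thr)).astype('uint8')*255;m[:120]=0;m[215:]=0;m[:,:270]=0;m[:,365:]=0
    k=max(cv2.findContours(m,0,2)[0],key=cv2.contourArea);r=cv2.minAreaRect(k);q=cv2.boxPoints(r)
    P=np.array([plane(c,p+.0,.048) for p in q]);d=np.diff(P,axis=0)
    print(thr,r,P.mean(0),np.linalg.norm(d,axis=1),np.degrees(np.arctan2(d[:,1],d[:,0])))
gy=i[155:200,295:342].max(2);print(gy[:,23]);print(gy[35])
hs=(i.astype(int).sum(2))
for p in((303.5,145),(346,170.5)):
    print(plane(c,p,.008))
m=((hsv[...,2]<90)).astype('uint8');m[:115]=0;m[220:]=0;m[:,:275]=0;m[:,362:]=0
k=max(cv2.findContours(m*255,0,2)[0],key=cv2.contourArea);e=cv2.fitEllipse(cv2.convexHull(k));print(e,plane(c,e[0],.006))
E
```

```text
90 ((318.0, 174.0), (40.0, 36.0), 90.0) [0.46728851 0.2519497  0.048     ] [0.03981447 0.04613412 0.04152209] [  31.76205185  -57.04847968 -148.23332635]
160 ((318.0, 176.5), (33.0, 34.0), 90.0) [0.4687346  0.24962579 0.048     ] [0.03783596 0.03825515 0.03917331] [  31.76272074  -57.10737241 -148.23344672]
190 ((335.0, 162.0), (0.0, 0.0), 0.0) [0.47593435 0.27393779 0.048     ] [0. 0. 0.] [0. 0. 0.]
[114 121 123 122 122 176 184 184 185 184 126 111 111 111 111 109 113 113
 115 117 116 115 120 101  58  52  82  89  91  92  89  91 117 120 146 180
 187 184 187 118  88  87  86  84  83]
[ 62  57  67  64  70 138 177 185 185 186 146 180 187 186 184 183 183 184
 184 184 184 182 185 180 183 183 183 181 183 181 181 181 181 181 151 174
 183 184 188 169 108  78  80  84  84  87  85]
[0.43756672 0.26645521 0.008     ]
[0.49967982 0.26737192 0.008     ]
((315.9059143066406, 168.19989013671875), (77.46029663085938, 80.9554672241211), 178.60690307617188) [0.46601378 0.24951803 0.006     ]
```

Emit:
jog_arm(targets=[[0.001,0.0015,0.04,0],[0.001,0.0015,0.08,0],[0.001,0.0015,0.12,0],[0.001,0.0015,0.13,0],[0.001,0.0015,0.13,0]])

```text
time: 2.12
tool_pos: [0.4647, 0.2473, 0.0972]
tool_rot: [-0.003, 0.487, 0.873, -0.003]
contact_force: [-0.0, -0.1, -0.7]
gripper_width: 0.999
```

```bash
python3 - <<'E'
from h import *
cams.grab_frame('top')
c=cams.get_calibration('wrist');i=cams.grab_frame('wrist')[...,::-1].copy();cv2.imwrite('pics/w2.png',i);np.save('w2.npy',c['cam_to_world']);s=manip.state();print(s['tool_pos'],s['tool_rot'])
P=proj(c,(.4675,.2475,.048));print(P)
hsv=cv2.cvtColor(i,cv2.COLOR_BGR2HSV)
for thr in(90,160):
    m=((hsv[...,1]<60)&(hsv[...,2]>thr)).astype('uint8')*255;x,y=P.astype(int);n=np.zeros_like(m);n[y-55:y+55,x-55:x+55]=m[y-55:y+55,x-55:x+55]
    k=max(cv2.findContours(n,0,2)[0],key=cv2.contourArea);r=cv2.minAreaRect(k);q=cv2.boxPoints(r)
    W=np.array([plane(c,p,.048) for p in q]);d=np.diff(W,axis=0)
    print(thr,r,W.mean(0),np.linalg.norm(d,axis=1),np.degrees(np.arctan2(d[:,1],d[:,0])))
E
```

```text
[0.46874197 0.24871767 0.10288929] [5.58954052e-04 4.87288029e-01 8.73240881e-01 6.53531761e-04]
[315.07996723 221.87057848]
90 ((318.5, 213.5), (65.0, 57.0), 90.0) [0.4666757  0.25342776 0.048     ] [0.03881172 0.04887113 0.04167145] [  31.72746634  -56.47369425 -148.23188715]
160 ((317.5030212402344, 219.8542022705078), (56.029502868652344, 50.8431282043457), 1.1934895515441895) [0.46843838 0.2492525  0.048     ] [0.03873491 0.03870234 0.03877045] [119.03142093  30.49062486 -57.67291183]
```

View pics/w2.png

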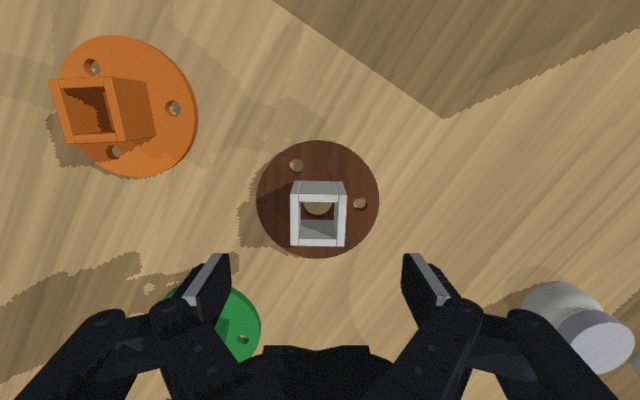

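Wrist view: neck at (317.5,220), midway between the fingers (207 and 427). Descend and grip.

Emit:
jog_arm(targets=[[0,0,0.035,0],[0,0,0.065,0],[0,0,0.085,0],[0,0,0.091,0],[0,0,0.091,0]])

```text
time: 2.63
tool_pos: [0.4687, 0.2486, 0.0113]
tool_rot: [0.0, 0.488, 0.873, 0.0]
contact_force: [0.3, -0.0, 0.3]
gripper_width: 1.001
```

Emit:
jog_arm(targets=[[0,0,0,0],[0,0,0,0],[0,0,0,0],[0,0,0,0],[0,0,0,0]], fingers=0)

```text
time: 3.05
tool_pos: [0.4695, 0.2489, 0.0124]
tool_rot: [0.001, 0.488, 0.873, 0.001]
contact_force: [0.3, 0.2, 4.0]
gripper_width: 0.462
```

Emit:
jog_arm(targets=[[0,0,0,0],[0,0,0,0],[0,0,0,0],[0,0,0,0],[0,0,0,0]])

```text
time: 3.47
tool_pos: [0.4695, 0.2489, 0.0124]
tool_rot: [0.001, 0.488, 0.873, 0.001]
contact_force: [1.1, 0.5, 6.2]
gripper_width: 0.459
```

Emit:
jog_arm(targets=[[0,0,-0.02,0],[0,0,-0.06,0],[0,0,-0.1,0],[0,0,-0.14,0],[0,0,-0.18,0]])

```text
time: 3.88
tool_pos: [0.467, 0.248, 0.1916]
tool_rot: [-0.0, 0.488, 0.873, -0.0]
contact_force: [1.1, 0.8, -2.4]
gripper_width: 0.459
```

Emit:
jog_arm(targets=[[-0.02,-0.006,-0.015,0],[-0.06,-0.018,-0.02,0],[-0.1,-0.03,-0.02,0],[-0.14,-0.042,-0.02,0],[-0.18,-0.054,-0.02,0]])

```text
time: 4.3
tool_pos: [0.5158, 0.0658, 0.2104]
tool_rot: [0.0, 0.487, 0.873, 0.0]
contact_force: [1.4, 1.2, -2.5]
gripper_width: 0.462
```

Emit:
jog_arm(targets=[[-0.04,-0.012,0,0],[-0.08,-0.024,0,0],[-0.12,-0.036,0,0],[-0.16,-0.048,0,0],[-0.199,-0.059,0,0]])

```text
time: 4.72
tool_pos: [0.5698, -0.1351, 0.2098]
tool_rot: [-0.0, 0.488, 0.873, -0.0]
contact_force: [1.5, -0.4, -1.2]
gripper_width: 0.461
```

Emit:
jog_arm(targets=[[-0.04,-0.012,0,0],[-0.08,-0.024,0,0],[-0.12,-0.036,0,0],[-0.16,-0.048,0,0],[-0.199,-0.059,0,0]])

```text
time: 5.13
tool_pos: [0.6239, -0.3354, 0.2094]
tool_rot: [-0.001, 0.488, 0.873, 0.0]
contact_force: [1.3, -0.3, -1.2]
gripper_width: 0.461
```

Emit:
jog_arm(targets=[[0,0,0,-5.9],[0,0,0,-11.7],[0,0,0,-11.7],[0,0,0,-11.7]])

```text
time: 5.47
tool_pos: [0.6239, -0.3333, 0.2095]
tool_rot: [-0.001, 0.397, 0.918, 0.0]
contact_force: [0.1, 1.3, -1.9]
gripper_width: 0.461
```

```bash
python3 - <<'E'
from h import *
t=cams.grab_frame('top')[...,::-1];cv2.imwrite('pics/top3.png',t)
c=cams.get_calibration('wrist');i=cams.grab_frame('wrist')[...,::-1].copy();cv2.imwrite('pics/w3.png',i);np.save('w3.npy',c['cam_to_world']);s=manip.state();print(s['time'],s['tool_pos'],s['tool_rot'],s['contact_force'],s['gripper_width'])
print(proj(c,(.545,-.247,.078)))
E
```

```text
5.5667 [ 0.62413203 -0.33281881  0.21011619] [-2.16541463e-04  3.96776432e-01  9.17915255e-01  3.86659209e-05] [-0.44079425  0.30036363 -1.54141668] 0.45878742485832313
[316.41022219  57.90049778]
```

View pics/w3.png

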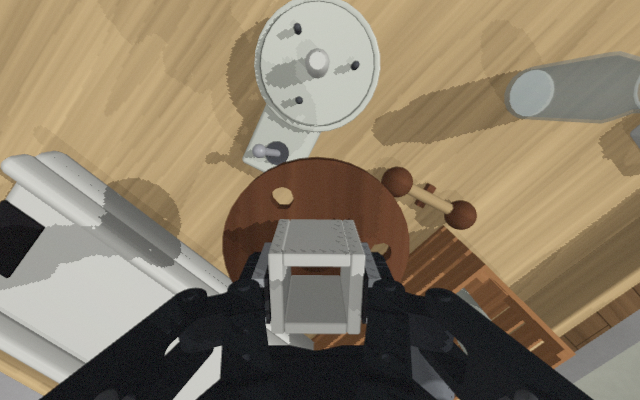

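Wrist view: the studs are at (298,29), (355,65) and (299,100), the post at (317,62) and the switch ball at (260,151). In the held shade, holes are visible at (283,197) and about (381,250).

```bash
python3 - <<'E'
from h import *
np.set_printoptions(precision=4,suppress=True)
c=cams.get_calibration('wrist');c['cam_to_world']=np.load('w3.npy')
i=cv2.imread('pics/w3.png');g=cv2.cvtColor(i,cv2.COLOR_BGR2GRAY);hsv=cv2.cvtColor(i,cv2.COLOR_BGR2HSV)
S=[]
for x,y in((298,29),(355,65),(299,100)):
    w=np.zeros_like(g);w[y-9:y+10,x-9:x+10]=1
    n,l,st,ce=cv2.connectedComponentsWithStats(((g<70)&(w>0)).astype('uint8'));k=1+st[1:,4].argmax();print(st[k],ce[k])
    S.append(plane(c,ce[k],.053))
S=np.array(S)
def fit(A,n):
    a,b,d=A[:,:2];o=np.linalg.solve(2*np.array([b-a,d-a]),[b@b-a@a,d@d-a@a]);v=A[:,:2]-o;print(n,o,np.hypot(*v.T),np.degrees(np.arctan2(v[:,1],v[:,0])))
fit(S,'studs')
# lamp rim/top circle: bright low-sat contour
m=((hsv[...,1]<60)&(g>110)).astype('uint8')*255;m[135:]=0;m[:,:250]=0;m[:,385:]=0
# disc: brown
R=((hsv[...,0]<14)&(hsv[...,1]>90)&(g<110)).astype('uint8')*255;R[:150]=0;R[275:]=0;R[:,:215]=0;R[:,415:]=0
n,l,st,ce=cv2.connectedComponentsWithStats(R);k=1+st[1:,4].argmax();cv2.imwrite('pics/disc.png',(l==k)*255)
q=[]
for col in range(232,402,4):
    r=np.flatnonzero(l[:,col]==k)
    if len(r) and r[0]<235: q.append((col,r[0]))
for z in(.206,.202,.198):
    X=np.array([plane(c,p,z)[:2] for p in q]);s=np.linalg.lstsq(np.c_[2*X,np.ones(len(X))],(X**2).sum(1),rcond=None)[0];print(z,s[:2],np.sqrt(s[2]+s[:2]@s[:2]))
print('hole',plane(c,(283,197),.206),plane(c,(283,197),.202))
print('post',plane(c,(317,61),.078))
# switch two-view
t=cv2.imread('pics/top3.png');cv2.imwrite('pics/z3.png',np.hstack([cv2.resize(t[150:210,360:440],None,fx=5,fy=5,interpolation=2),cv2.resize(i[120:180,230:310],None,fx=5,fy=5,interpolation=2)]))
print(plane(c,(260,151),.06))
E
```

```text
[294  25   7   9  36] [297.0556  30.0278]
[351  62   7   8  32] [353.75    66.0625]
[296  98   6   6  17] [298.     100.9412]
studs [ 0.5476 -0.2499] [0.035 0.035 0.035] [162.8804  44.1628 -76.9512]
0.206 [ 0.6289 -0.3314] 0.055598087705930645
0.202 [ 0.6305 -0.3329] 0.05712228090895749
0.198 [ 0.6321 -0.3344] 0.05864647411197782
hole [ 0.5899 -0.3204  0.206 ] [ 0.5904 -0.3216  0.202 ]
post [ 0.547  -0.2484  0.078 ]
[ 0.56   -0.3444  0.06  ][ WARN:0@0.186] global loadsave.cpp:1063 imwrite_ Unsupported depth image for selected encoder is fallbacked to CV_8U.
```

View pics/z3.png

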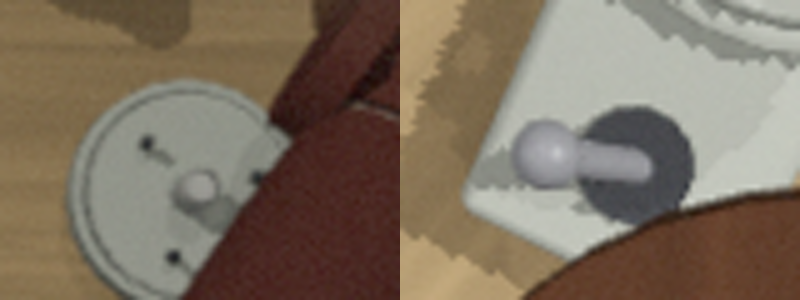

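```bash
python3 - <<'E'
from h import *
np.set_printoptions(precision=1,suppress=True)
c=cams.get_calibration('wrist');c['cam_to_world']=np.load('w3.npy')
xt=np.array([-.685,.728,0]);yt=np.array([.728,.685,0]);o=np.array([.6241,-.3328,0])
for z in(.202,.206,.210,.214):
    for dx in(0,.003):
        C=o+xt*dx+[0,0,z];th=np.linspace(0,2*np.pi,180)
        p=np.array([proj(c,C+.052*(np.cos(a)*xt+np.sin(a)*yt)) for a in th])
        h=[proj(c,C+.036*(np.cos(a)*np.array([1,0,0])+np.sin(a)*np.array([0,1,0]))) for a in np.radians([43.3,163.3])]
        n=[proj(c,C+[0,0,.040]+s*.02*yt+u*.02*xt) for s,u in((-1,1),(1,1),(1,-1),(-1,-1))]
        print(z,dx,'top',p[:,1].min(),'cols',p[:,0].min(),p[:,0].max(),'holes',*h,'neck',*n)
i=cv2.imread('pics/w3.png')
cv2.imwrite('pics/z4.png',cv2.resize(i[150:350,200:430],None,fx=3,fy=3,interpolation=2)[:600,:690])
E
```

```text
0.202 0 top 158.30676548816982 cols 222.48043565295552 407.0853218230027 holes [378.4 249.7] [280.9 197.2] neck [266.2 251.1] [362.5 251.1] [358.4 330. ] [270.8 330.1]
0.202 0.003 top 152.44222281556398 cols 221.96074312475793 407.5844099908602 holes [378.8 244.9] [280.7 191.8] neck [265.9 244.6] [362.8 244.5] [358.7 324.6] [270.5 324.6]
0.206 0 top 159.64611329214304 cols 220.26784828283843 409.2495615682473 holes [379.9 253.1] [280.  199.4] neck [264.6 255.8] [364.  255.7] [359.6 336.5] [269.4 336.6]
0.206 0.003 top 153.63646747994383 cols 219.7232675622363 409.7727828150924 holes [380.3 248.2] [279.8 193.9] neck [264.2 249.1] [364.4 249. ] [359.9 331. ] [269.1 331.1]
0.21 0 top 161.0569578645519 cols 217.94781644020358 411.5189387931904 holes [381.4 256.6] [279.1 201.8] neck [262.9 260.8] [365.6 260.7] [361.  343.5] [268.1 343.5]
0.21 0.003 top 154.89486885048225 cols 217.37651014612808 412.0680809658569 holes [381.8 251.6] [278.9 196.1] neck [262.5 253.9] [366.  253.8] [361.3 337.8] [267.7 337.9]
0.214 0 top 162.5451811364013 cols 215.5123190255667 413.9013054948587 holes [383.1 260.3] [278.2 204.3] neck [261.1 266.1] [367.3 266. ] [362.4 350.8] [266.6 350.9]
0.214 0.003 top 156.22273952689724 cols 214.9122642147871 414.4783373517484 holes [383.5 255.2] [277.9 198.5] neck [260.6 259. ] [367.8 258.9] [362.7 345.1] [266.2 345.1]
```

View pics/z4.png

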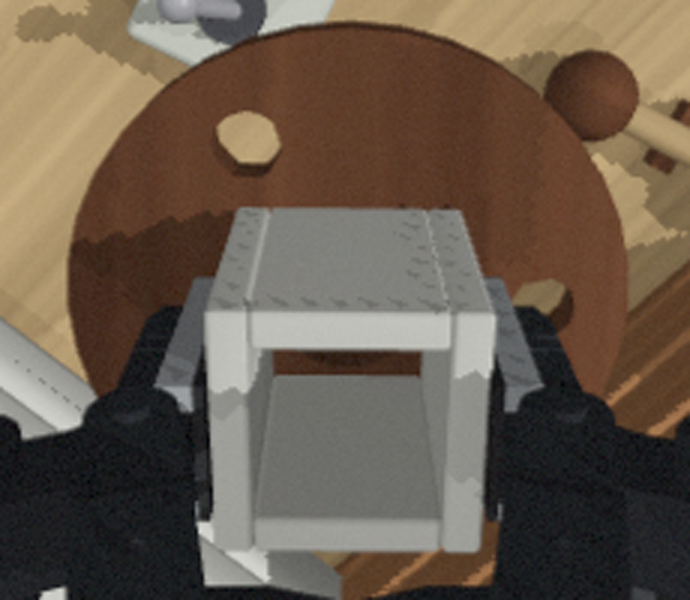

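The held shade is centred on the TCP to about 1 mm, and its underside is about 13–14 mm below the TCP. Moving to hover over the post.

Emit:
jog_arm(targets=[[0.04,0.0003,0.02,0],[0.08,0.0006,0.04,0],[0.11,0.0009,0.06,0],[0.1135,0.0009,0.08,0],[0.1135,0.0009,0.095,0]])

```text
time: 5.98
tool_pos: [0.5441, -0.2468, 0.1125]
tool_rot: [-0.002, 0.396, 0.918, 0.0]
contact_force: [1.1, -0.2, -1.1]
gripper_width: 0.462
```

Emit:
jog_arm(targets=[[0,0,0,0],[0,0,0,0],[0,0,0,0]])

```text
time: 6.23
tool_pos: [0.5481, -0.2507, 0.1171]
tool_rot: [0.001, 0.396, 0.918, -0.0]
contact_force: [0.1, 0.1, -0.6]
gripper_width: 0.453
```

```bash
python3 - <<'E'
from h import *
np.set_printoptions(precision=4,suppress=True)
i=cams.grab_frame('side')[...,::-1];s=manip.state();print(s['time'],s['tool_pos'],s['tool_rot'],s['contact_force'],s['gripper_width'])
j=cams.grab_frame('wrist')[...,::-1]
cv2.imwrite('pics/s5.png',i);cv2.imwrite('pics/z5.png',np.hstack([cv2.resize(i[110:210,275:375],(400,400),interpolation=2),j[200:400,120:520].repeat(2,0)]))
E
```

```text
6.2833 [ 0.5484 -0.251   0.1175] [ 0.0018  0.3963  0.9181 -0.0003] [ 0.5261  0.7678 -0.6255] 0.4629460334167283
```

View pics/z5.png

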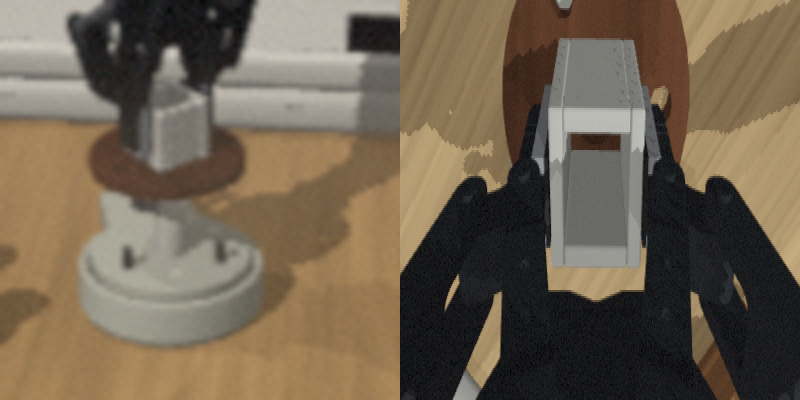

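```bash
python3 - <<'E'
from h import *
np.set_printoptions(precision=2,suppress=True)
c=cams.get_calibration('side');i=cv2.imread('pics/s5.png');hsv=cv2.cvtColor(i,cv2.COLOR_BGR2HSV)
g=cv2.cvtColor(i,cv2.COLOR_BGR2GRAY)
for P in((.548,-.2505,.107),(.5473,-.2492,.02),(.5473,-.2492,.056)):print(P,proj(c,P))
m=((hsv[...,0]<14)&(hsv[...,2]<120)&(hsv[...,1]>70)).astype('uint8');m[:138]=0;m[162:]=0;m[:,:290]=0;m[:,345:]=0
n,l,st,ce=cv2.connectedComponentsWithStats(m);k=1+st[1:,4].argmax();print('disc',st[k])
w=((hsv[...,1]<70)&(g>90)).astype('uint8')
for r in range(168,192,4):
    x=np.flatnonzero(w[r,285:350])+285;print(r,x.min(),x.max(),(x.min()+x.max())/2)
for r in(155,158,161,163):
    print(r,g[r,305:330])
E
```

```text
(0.548, -0.2505, 0.107) [316.41 149.31]
(0.5473, -0.2492, 0.02) [316.97 177.99]
(0.5473, -0.2492, 0.056) [316.83 166.53]
disc [298 141  38  19 351]
168 299 335 317.0
172 296 339 317.5
176 295 340 317.5
180 295 340 317.5
184 295 339 317.0
188 297 338 317.5
155 [72 74 71 71 72 75 75 70 70 68 72 70 70 69 66 68 70 70 72 71 66 70 70 66
 67]
158 [112  91  78  70  69  71  71  68  70  68  70  72  72  69  65  63  62  66
  70  69  74  80  89  98 105]
161 [165 163 140 103  82  74  77  78  80  91 100 107 112 112 113 117 114 109
 104  98  99  99 109 122 127]
163 [166 165 168 159 156 147 147 139 126 103 111 108 111 109 110 109 113 118
 113 107 104 103 104 105 108]
```

Emit:
jog_arm(targets=[[0,0,0,0],[0,0,0,0],[0,0,0,0],[0,0,0,0],[0,0,0,0]])

```text
time: 6.75
tool_pos: [0.5471, -0.2503, 0.1154]
tool_rot: [0.0, 0.396, 0.918, -0.0]
contact_force: [0.2, -0.6, -1.7]
gripper_width: 0.462
```

Emit:
jog_arm(targets=[[0.001,0,0.006,0],[0.001,0,0.012,0],[0.001,0,0.018,0],[0.001,0,0.022,0],[0.001,0,0.024,0]])

```text
time: 7.17
tool_pos: [0.5456, -0.249, 0.0897]
tool_rot: [-0.001, 0.396, 0.918, 0.0]
contact_force: [-0.2, -0.5, -2.3]
gripper_width: 0.457
```

Emit:
jog_arm(targets=[[0,0,0.001,0],[0,0,0.002,0],[0,0,0.003,0],[0,0,0.004,0],[0,0,0.004,0]])

```text
time: 7.58
tool_pos: [0.5464, -0.2495, 0.0873]
tool_rot: [0.0, 0.396, 0.918, -0.0]
contact_force: [-0.0, 0.2, -1.7]
gripper_width: 0.462
```

Emit:
jog_arm(targets=[[0,0,0.001,0],[0,0,0.002,0],[0,0,0.003,0],[0,0,0.004,0],[0,0,0.004,0]])

```text
time: 8.0
tool_pos: [0.5462, -0.2494, 0.083]
tool_rot: [-0.0, 0.396, 0.918, 0.0]
contact_force: [0.6, -0.0, -1.0]
gripper_width: 0.463
```

Emit:
jog_arm(targets=[[0,0,0.001,0],[0,0,0.002,0],[0,0,0.003,0],[0,0,0.004,0],[0,0,0.004,0]])

```text
time: 8.42
tool_pos: [0.5462, -0.2494, 0.079]
tool_rot: [-0.0, 0.396, 0.918, 0.0]
contact_force: [0.0, 0.7, -0.8]
gripper_width: 0.46
```

Emit:
jog_arm(targets=[[0,0,0.002,0],[0,0,0.004,0],[0,0,0.006,0],[0,0,0.007,0],[0,0,0.007,0]])

```text
time: 8.83
tool_pos: [0.5461, -0.2493, 0.0718]
tool_rot: [-0.0, 0.396, 0.918, 0.0]
contact_force: [-0.6, -0.2, -1.7]
gripper_width: 0.462
```

Emit:
jog_arm(targets=[[0,0,0.001,0],[0,0,0.002,0],[0,0,0.003,0],[0,0,0.004,0],[0,0,0.004,0]])

```text
time: 9.25
tool_pos: [0.5462, -0.2494, 0.068]
tool_rot: [-0.0, 0.396, 0.918, 0.0]
contact_force: [-1.1, -0.0, -0.7]
gripper_width: 0.459
```

Emit:
jog_arm(targets=[[0,0,0.001,0],[0,0,0.002,0],[0,0,0.003,0],[0,0,0.003,0],[0,0,0.003,0]])

```text
time: 9.67
tool_pos: [0.5463, -0.2495, 0.0652]
tool_rot: [-0.0, 0.396, 0.918, 0.0]
contact_force: [0.2, 0.3, -1.0]
gripper_width: 0.461
```

Emit:
jog_arm(targets=[[0,0,0.001,0],[0,0,0.002,0],[0,0,0.003,0],[0,0,0.004,0],[0,0,0.005,0]])

```text
time: 10.08
tool_pos: [0.5463, -0.2494, 0.0601]
tool_rot: [-0.0, 0.396, 0.918, 0.0]
contact_force: [-0.8, -0.2, -1.3]
gripper_width: 0.462
```

Emit:
jog_arm(targets=[[0,0,0.001,0],[0,0,0.002,0],[0,0,0.003,0],[0,0,0.004,0],[0,0,0.005,0]])

```text
time: 10.5
tool_pos: [0.5464, -0.2495, 0.0552]
tool_rot: [-0.0, 0.396, 0.918, -0.0]
contact_force: [0.2, -0.1, -1.2]
gripper_width: 0.461
```

Emit:
jog_arm(targets=[[0,0,0.0005,0],[0,0,0.001,0],[0,0,0.001,0]])

```text
time: 10.75
tool_pos: [0.5463, -0.2495, 0.0542]
tool_rot: [-0.0, 0.396, 0.918, 0.0]
contact_force: [-0.6, -0.9, -1.9]
gripper_width: 0.46
```

Emit:
jog_arm(targets=[[0,0,0.0005,0],[0,0,0.001,0],[0,0,0.0015,0],[0,0,0.0015,0]])

```text
time: 11.08
tool_pos: [0.5463, -0.2495, 0.0527]
tool_rot: [-0.0, 0.396, 0.918, 0.0]
contact_force: [0.5, -0.5, -1.5]
gripper_width: 0.462
```

Emit:
jog_arm(targets=[[0,0,0.0005,0],[0,0,0.001,0],[0,0,0.001,0]])

```text
time: 11.33
tool_pos: [0.5464, -0.2496, 0.0521]
tool_rot: [0.0, 0.396, 0.918, -0.0]
contact_force: [-1.5, -0.5, 1.2]
gripper_width: 0.458
```

Emit:
jog_arm(targets=[[0,0,0,0],[0,0,0,0],[0,0,0,0],[0,0,0,0],[0,0,0,0]], fingers=1)

```text
time: 11.75
tool_pos: [0.5464, -0.2495, 0.0519]
tool_rot: [0.0, 0.396, 0.918, -0.0]
contact_force: [1.1, -0.4, -0.6]
gripper_width: 0.999
```

Emit:
jog_arm(targets=[[0,0,-0.01,0],[0,0,-0.04,0],[0,0,-0.08,0],[0,0,-0.12,0],[0,0,-0.15,0]])

```text
time: 12.17
tool_pos: [0.5471, -0.25, 0.2065]
tool_rot: [0.002, 0.396, 0.918, -0.0]
contact_force: [0.9, -0.0, -0.7]
gripper_width: 1.001
```

Emit:
jog_arm(targets=[[-0.04,0,-0.01,0],[-0.08,0,-0.01,0],[-0.1,0,-0.01,0],[-0.1,0,-0.01,0],[-0.1,0,-0.01,0]], fingers=0)

```text
time: 12.58
tool_pos: [0.6152, -0.3228, 0.212]
tool_rot: [-0.0, 0.396, 0.918, 0.0]
contact_force: [-0.1, 0.1, -0.2]
gripper_width: 0.302
```

```bash
python3 - <<'E'
from h import *
np.set_printoptions(precision=4,suppress=True)
cams.grab_frame('top');i=cams.grab_frame('side')[...,::-1];c=cams.get_calibration('wrist');j=cams.grab_frame('wrist')[...,::-1];s=manip.state();print(s['time'],s['tool_pos'],s['tool_rot'],s['contact_force'],s['gripper_width'])
np.save('w6.npy',c['cam_to_world']);cv2.imwrite('pics/w6.png',j);cv2.imwrite('pics/s6.png',i)
k=cv2.resize(i[120:205,270:370],(400,340),interpolation=2);k=np.vstack([k,np.zeros((60,400,3),'uint8')])
print(proj(c,(.547,-.2495,.088)))
cv2.imwrite('pics/z6.png',np.hstack([k,j[:,120:520]]))
E
```

```text
12.7333 [ 0.6145 -0.3215  0.2119] [-0.0003  0.396   0.9183  0.0001] [-0.5844  0.7153 -1.3491] 0.0268816113044546
[315.3647  79.7674]
```

View pics/z6.png

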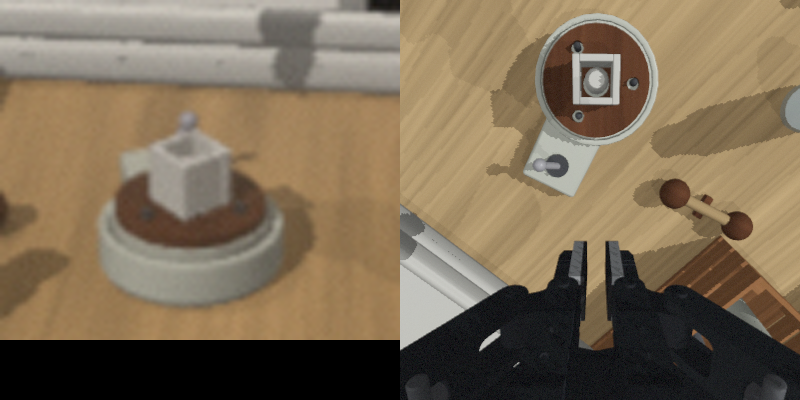

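The shade sits flat, the studs show centred in its three holes, and the post is inside the neck. The switch ball is off, at wrist px (261,164). Next I shut the fingers and approach the ball from the lamp's -x side.

Emit:
jog_arm(targets=[[0,0,0,7],[0,0,0,14],[0,0,0,21],[0,0,0,27.2],[0,0,0,27.2]], fingers=0)

```text
time: 13.15
tool_pos: [0.6145, -0.3213, 0.2121]
tool_rot: [-0.0, 0.601, 0.799, 0.0]
contact_force: [-0.3, 0.8, -0.1]
gripper_width: -0.002
```

Emit:
jog_arm(targets=[[-0.003,-0.035,0,0],[-0.006,-0.07,0,0],[-0.008,-0.1,0,0],[-0.008,-0.102,0,0],[-0.008,-0.102,0,0]])

```text
time: 13.57
tool_pos: [0.5179, -0.3583, 0.2121]
tool_rot: [0.0, 0.601, 0.799, 0.0]
contact_force: [-0.4, 0.1, -0.3]
gripper_width: -0.001
```

Emit:
jog_arm(targets=[[0,0,0.03,0],[0,0,0.06,0],[0,0,0.085,0],[0,0,0.1,0],[0,0,0.1,0]])

```text
time: 13.98
tool_pos: [0.5177, -0.3557, 0.1071]
tool_rot: [-0.004, 0.6, 0.8, 0.0]
contact_force: [-0.9, 0.6, -1.0]
gripper_width: -0.001
```

```bash
python3 - <<'E'
from h import *
np.set_printoptions(precision=4,suppress=True)
cams.grab_frame('top');c=cams.get_calibration('wrist');j=cams.grab_frame('wrist')[...,::-1];s=manip.state();print(s['time'],s['tool_pos'],s['tool_rot'],s['contact_force'],s['gripper_width'])
cv2.imwrite('pics/w7.png',j);np.save('w7.npy',c['cam_to_world'])
for P in((.5595,-.346,.0585),(.5737,-.3427,.027)):print(proj(c,P))
E
```

```text
14.0833 [ 0.5198 -0.3579  0.1121] [-0.      0.6004  0.7997  0.0001] [-0.6087 -0.0818  1.1122] 0.0006150896906775554
[374.4171 223.2858]
[384.9807 209.6233]
```

View pics/w7.png

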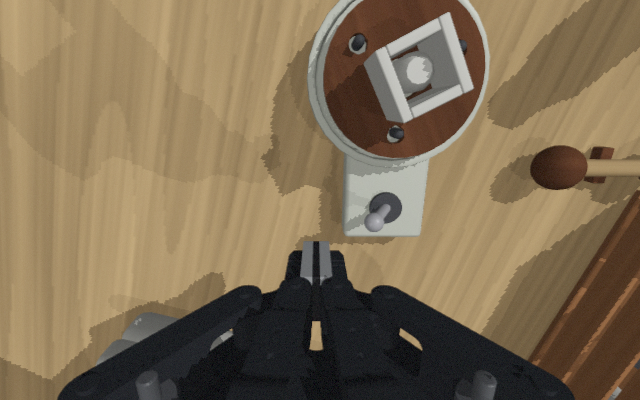

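Emit:
jog_arm(targets=[[0,0,0.03,0],[0,0,0.055,0],[0,0,0.067,0],[0,0,0.067,0],[0,0,0.067,0]])

```text
time: 14.5
tool_pos: [0.5199, -0.3586, 0.046]
tool_rot: [0.001, 0.601, 0.799, -0.0]
contact_force: [0.7, 1.0, 0.1]
gripper_width: 0.002
```

Emit:
jog_arm(targets=[[0,0.01,0,0],[0,0.018,0,0],[0,0.025,0,0],[0,0.03,0,0],[0,0.034,0,0]])

```text
time: 14.92
tool_pos: [0.5531, -0.3491, 0.046]
tool_rot: [0.001, 0.601, 0.799, -0.0]
contact_force: [-2.5, -0.7, 1.6]
gripper_width: 0.003
```

Emit:
jog_arm(targets=[[0,0.003,0,0],[0,0.006,0,0],[0,0.009,0,0],[0,0.012,0,0],[0,0.014,0,0]])

```text
time: 15.33
tool_pos: [0.5653, -0.3447, 0.0443]
tool_rot: [-0.0, 0.601, 0.799, -0.0]
contact_force: [-2.1, -1.7, -0.2]
gripper_width: 0.002
```

```bash
python3 - <<'E'
from h import *
j=cams.grab_frame('wrist')[...,::-1];i=cams.grab_frame('side')[...,::-1];s=manip.state();print(s['time'],s['tool_pos'],s['contact_force'])
cv2.imwrite('pics/z8.png',np.hstack([cv2.resize(i[120:205,270:370],(471,400),interpolation=2),cv2.resize(j[100:300,240:480][:,:],None,fx=1.3,fy=2)]))
E
```

```text
15.4333 [ 0.56546642 -0.34457209  0.04429174] [-0.67440842  0.25696996 -0.48270063]
```

View pics/z8.png

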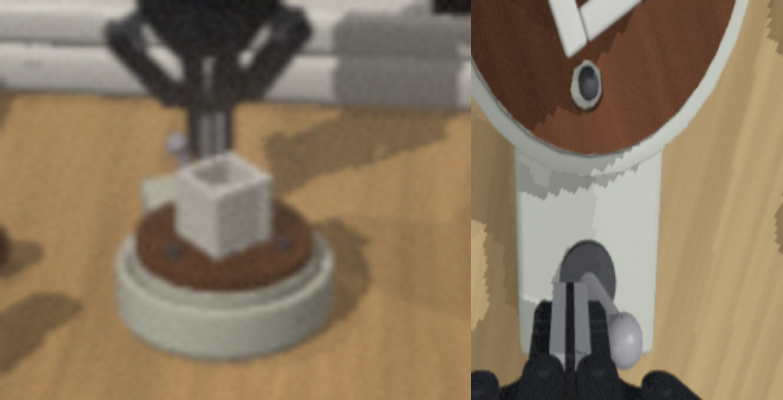

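The ball now leans towards the lamp's +x, just ahead of the fingers (crop 628,340). I'll push on gently to the stop.

Emit:
jog_arm(targets=[[0,0.001,0,0],[0,0.002,0,0],[0,0.003,0,0],[0,0.004,0,0],[0,0.004,0,0]])

```text
time: 15.85
tool_pos: [0.5683, -0.3436, 0.0441]
tool_rot: [-0.001, 0.601, 0.799, -0.0]
contact_force: [-3.7, -1.6, -1.2]
gripper_width: -0.004
```

Emit:
jog_arm(targets=[[0,0.0005,0,0],[0,0.001,0,0],[0,0.0015,0,0],[0,0.002,0,0],[0,0.002,0,0]])

```text
time: 16.27
tool_pos: [0.5686, -0.3436, 0.0441]
tool_rot: [-0.002, 0.601, 0.799, -0.002]
contact_force: [-9.5, -2.4, 0.5]
gripper_width: -0.002
```

The force rose to about 10 N with no further motion, so the lever is on its stop. Backing off and rising.

Emit:
jog_arm(targets=[[0,-0.01,0,0],[0,-0.025,0,0],[0,-0.04,0,0],[0,-0.045,0,0],[0,-0.045,0,0]])

```text
time: 16.68
tool_pos: [0.5271, -0.3562, 0.0452]
tool_rot: [0.0, 0.602, 0.799, 0.0]
contact_force: [-0.9, -0.6, -0.4]
gripper_width: -0.006
```

Emit:
jog_arm(targets=[[0,0,-0.03,0],[0,0,-0.07,0],[0,0,-0.11,0],[0,0,-0.15,0],[0,0,-0.15,0]])

```text
time: 17.1
tool_pos: [0.5325, -0.3589, 0.2069]
tool_rot: [0.009, 0.601, 0.799, -0.0]
contact_force: [1.6, -0.8, 1.6]
gripper_width: -0.001
```

```bash
python3 - <<'E'
from h import *
np.set_printoptions(precision=4,suppress=True)
cams.grab_frame('top');cams.grab_frame('top');c=cams.get_calibration('wrist');j=cams.grab_frame('wrist')[...,::-1].copy();s=manip.state();print(s['time'],s['tool_pos'],s['contact_force'])
x=np.array([.961,.2756,0]);pv=np.array([.5737,-.3427,.027])
on=pv+.0152*x+[0,0,.0315];off=pv-.0152*x+[0,0,.0315]
a,b,p=proj(c,on),proj(c,off),proj(c,pv);print('on',a,'off',b,'pivot',p)
hsv=cv2.cvtColor(j,cv2.COLOR_BGR2HSV);cv2.imwrite('pics/w9.png',j)
for n,q in(('on',a),('off',b)):
    u,v=np.round(q).astype(int);print(n);print(j[v-9:v+10:2,u-10:u+11:2].astype(int).max(2));print(hsv[v-4:v+5:4,u-4:u+5:4].tolist())
# shade check: neck top & disc
P=proj(c,(.547,-.2495,.088));print('neck',P)
m=((hsv[...,1]<60)&(hsv[...,2]>160)).astype('uint8');u,v=P.astype(int);n=np.zeros_like(m);sl=np.s_[max(v-30,0):v+30,u-30:u+30];n[sl]=m[sl]
k=max(cv2.findContours(n*255,0,2)[0],key=cv2.contourArea);r=cv2.minAreaRect(k);print(r,plane(c,r[0],.088))
E
```

```text
17.25 [ 0.5285 -0.3558  0.1957] [-0.0926  0.7516 -0.0493]
on [376.0856 186.3169] off [345.5397 186.2837] pivot [356.4876 178.7024]
on
[[105  91 189 190 190 190 190 191 191 185 171]
 [114 114 123 135 123 134 146 162 188 186 171]
 [108 105 100 112 137 153 163 164 168 188 170]
 [103 107 102 121 145 165 182 187 168 184 170]
 [157 102 103 124 148 167 178 175 164 179 171]
 [188 186 131 123 144 155 169 167 154 170 174]
 [188 190 185 104 123 139 145 146 177 171 174]
 [188 188 189 184 135 110 142 175 189 168 176]
 [188 188 191 189 190 189 191 191 187 167 174]
 [187 189 190 190 190 188 190 190 188 170 178]]
[[[120, 6, 120], [113, 6, 159], [120, 6, 172]], [[114, 10, 127], [113, 6, 161], [105, 6, 170]], [[60, 4, 133], [114, 10, 126], [110, 5, 142]]]
off
[[189 188 189 159 136  77  80  79  78 103 109]
 [188 187 187 159 134  76  82  76  76  98 107]
 [188 188 188 185 145  82  77  81  63  62  73]
 [187 185 188 157 138 106  75  64  56  61  56]
 [188 190 187 189 189 147  91  55  56  58  53]
 [187 187 188 186 184 147 143  97  56  60  72]
 [187 188 188 187 161 145 143 146 137 124 122]
 [188 186 186 185 145 146 146 145 186 187 189]
 [186 186 186 146 144 146 145 176 188 189 186]
 [185 156 158 145 144 147 145 148 188 187 188]]
[[[40, 14, 164], [80, 8, 91], [107, 28, 81]], [[42, 14, 188], [38, 14, 143], [113, 18, 57]], [[39, 14, 187], [38, 14, 144], [39, 17, 148]]]
neck [372.4598  78.6578]
((372.62371826171875, 76.77835083007812), (52.29032897949219, 51.681121826171875), 66.03751373291016) [ 0.5467 -0.2482  0.088 ]
```

```bash
python3 - <<'E'
from plant import manip
print(manip.job_done());s=manip.state();print(s['time'],s['contact_force'])
E
```

```text
the job is handed in; nothing more can be done
None
the job is handed in; nothing more can be done
```

The shade is back on the lamp, seated fully home over the three studs, and the lamp is switched on. I handed the job in at about 17 s of the 69 s allowed.

- **Shade:** I lined it up with the studs' angle seen in the cameras (about 43° in the world), so it went straight down over them without any turning by feel. The wrist force rose only about 3 N when it touched bottom. After I let go, a picture showed it flat, with the studs centred in its holes. A last wrist-camera measurement put the neck at (0.547, -0.248), within about 1.5 mm of the lamp axis.
- **Switch:** I pushed the toggle with the shut fingers until it stopped moving at about 10 N. After I backed off, the ball was within about 1 px of where it should be when on, and nothing was left at the off position.
- **Other things on the table:** I did not compare their positions afterwards. The wrist force showed no contact on any move near them.
- **Disagreements:** The top camera's positions differed from the wrist camera's by 2–3 mm, so I used mainly the wrist camera and checked sideways with the side camera. One fit of the held shade's rim gave a radius about 4 mm too large. I set it aside because the neck and rim positions in the same picture agreed with each other.

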